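# Clip the tea glass into its holder and keep it pressed

## Task

Pick up the thin waisted tea glass from its coaster with a light grip, keep it upright, and press it down gently into the empty three-clip holder until the clips snap over its bulge and the push suddenly gives way. Then keep pressing it down onto the sprung seat with a steady push of about 8 N, and finish like that: still holding the glass and still pressing. Leave everything else on the table where it is.

Things in the scene. Friction and masses are not known exactly. Their poses are not given: they have to be found in the camera images.
- glass: Waisted (pear-shaped) green tea glass, upright on the single coaster; round, 100 mm tall, about 120 g. Origin: centre of its underside, z up. Underside 34 mm across, 50 mm bulge at 10 to 12 mm height, 39 mm waist at 21 to 27 mm, straight 54 mm wide upper part from 52 mm up to the rim. Thin: see point glass_grip for the limits.
- glass_grip (a point): Point on the glass's axis 85 mm above its underside (15 mm below the rim), where to hold it from above; 54 mm wide there. A grip of 20 to 30 N is safe and enough for the push; more than 90 N (both fingers' forces on the glass added), or more than 45 N between glass and holder, breaks it.
- coaster: Single loose round wooden coaster, 90 mm across and 8 mm thick, under the glass. Origin: centre of its underside.
- holder: Empty steel clip holder, fixed to the table: round foot 92 mm across, low cup wall 76 mm across up to 20 mm height, three upright sprung clips inside it (tops at 54 mm), small side handle on its -x side reaching 71 mm from the middle, 49 mm high. Origin: centre of its underside; z up is the axis along which the glass goes in, any yaw of the glass.
- clip_noses (a point): Point on the holder's axis level with the clips' round noses, 36 mm above the holder's origin. The noses touch the glass when its underside is 3 mm below this point; while moving down the push peaks at about 12 to 18 N with the underside about 7 mm below it (half or less if one halts there); 12 to 15 mm below it, the noses slip over the bulge into the waist and the push suddenly drops.
- seat_top (a point): Middle of the top of the holder's unloaded sprung seat plate, 16 mm above the holder's origin; it does not move with the plate. After the snap the glass's underside comes down to here, and lower as one keeps pressing.
- seat (a joint): Sprung seat plate of the holder: 0 m = up (unloaded), grows as the glass is pressed down onto it, 0.007 m = bottomed. About 2 N for each mm.
- sugar_bowl: Bystander: closed steel sugar bowl with a small knob, 100 mm across, 87 mm tall. Origin: centre of its underside. Leave it alone.
- coaster_stack: Bystander: stack of three wooden coasters, 84 mm across, 24 mm tall. Origin: centre of its underside. Leave it alone.
- tumbler: Bystander: straight-sided tumbler 68 mm across, 100 mm tall, in a steel band holder with a side handle (not the waisted glass). Origin: centre of its underside. Leave it alone.
- saucer: Bystander: white saucer 120 mm across with a spoon lying on it, 20 mm tall. Origin: centre of its underside. Leave it alone.
- jam_jar: Bystander: jam jar with a steel cap, 66 mm across, 90 mm tall. Origin: centre of its underside. Leave it alone.
- tea_caddy: Bystander: tea tin 80 x 60 mm, 100 mm tall. Origin: centre of its underside. Leave it alone.

How it is judged:
By the outcome, as a careful person would: the job done as asked, in the order asked, and still so for the second after the job is handed in, while the arm keeps its last pose, push and grip.
It also fails if it takes over 43 s, if anything falls off the work surface, if the arm or the gripper's body presses on something with over 40 N, if the wrist force passes 120 N, or if a joint passes its speed limit or range.

## Robot

A 6-joint arm with a two-finger parallel gripper is mounted at the origin on the work surface. World frame = base frame: x ahead of the robot, y to its left, z up, the work surface at z = 0. Lengths are in m, angles in rad, forces in N, time in s.
With the tool pointing down it reaches from about 0.35 to 0.975 m from the base axis. Payload 4.9 kg.
Tool frame: the origin (TCP) lies at the very end of the fingers, on their centre line; the grasp point (between the pads) lies 19 mm behind it (ctrl.grasp_offset is the distance from the TCP to the grasp point, in m); z points along the fingers, y is the line along which they close (so a half turn about z gives the same grasp; the last joint's range is limited). The gripper opens to 85 mm and grips with 20 to 120 N. Pads are 22 mm wide; open, the fingers measure 114 mm over their backs; the gripper's body (76 mm by 85 mm) begins 54 mm behind the grasp point. The pads swing forward as they close: fully open they stand 13 mm farther back than shut.
Start: joints at [1.223, 0.053, 1.613, -0, 1.476, -0.119], TCP at [0.142, 0.609, 0.231] pointing down, gripper open.
Joint ranges: [-3.01, 3.01], [-1.01, 2.22], [0.06, 2.58], [-1.02, 4.17], [0.09, 2.62], [-3.14, 3.14]. Speed limits (rad/s): [2.57, 2.57, 3.14, 3.14, 3.14, 3.14].

## Interface

Orientations are given as a rotation vector (axis times angle).
In Python, from station import ctrl, optics gives the robot as it stands.
- The arm moves only by the shell command python3 -m handwheel 'ROWS' [OPENING] [FORCE]. ROWS is JSON, a list of rows, each an object of numbers: "tx", "ty", "tz": the shift along the tool's x, y, z in mm; "roll": the turn about the tool's z in rad. A call has 1 to 12 rows; each row shifts and turns the commanded pose from where the row before left it, along the tool's axes as they then stand; what a row does not reach is not made up. A row lasts 1/12 s, in which the tool goes at most 41.7 mm and 7.16 degrees, less where a joint would pass 70% of its speed; a pose out of reach is approached as far as the arm can. A call with a gripper value outside its range is refused whole. OPENING is the finger opening in mm, from 0 to 85.4, set as the call begins (- or left out, the last holds). The fingers move at their own pace and stop on an object; FORCE is the grip in N (left out, the last holds). Time passes only in rows, so rows that do not move let the fingers close. It gives the time, the measured TCP pose, the force, the opening and the grip force at its end, in the units of the state.
- ctrl.get_obs(): the state, without advancing time (a new reading comes with each control period).
- optics.get_image(name): name is "scene" or "top" or "wrist"; returns (picture, depth): 420x560x3 uint8, red, green, blue; 420x560 float32, m along the optical axis (not along the pixel's ray), 0 where there is no reading.
- optics.camera_params(name): a dict with "mtx" (3x3 intrinsics, pixels), "extrinsics" (4x4, takes a point from camera to world coordinates); the wrist camera has in their place "tool_from_camera" (4x4, takes a point from camera to tool coordinates, whose origin is the TCP and whose axes are the flange's). Camera axes: x right, y down, z forward; pixel columns grow to the right and rows downward; lengths in m; the calibration is good to about 2 mm. A picture is of the moment at which its call begins: read the wrist's pose just before it. camera_params takes no time and is no camera call.
- ctrl.finish_job(): hands the job in; it is judged then, once.
The state is a dict: "t": time; "q": joint angles; "dq": joint speeds; "effort": joint torques, N m; "tool_pos": TCP position; "tool_rot": TCP orientation; "contact_force": force on the tool from outside, world axes, zero at the start; "wrist_torque": the same for the moment, N m; "opening": finger opening in m; "grip_force": force on a finger pad.
Only numpy, scipy, OpenCV 4.12 (cv2) and the standard library are available. Lean on these libraries where they do the work, as an engineer would, in place of code of your own. Each camera call takes 0.05 s, during which the arm holds its last target. There are 200 camera calls.

## Working session

There is one attempt and no reset: what is moved stays moved. The work goes in short steps, Python scripts to look and compute and a shell command to move; the robot and the scene stay as the last step left them, time stands still between calls to the robot, and variables do not carry over. Pictures are saved under pics/ and viewed, at most 10 in all, crops included, and the job is handed in when it is done.

```bash
mkdir -p pics; python3 - <<'E'
from station import ctrl, optics
import cv2, numpy as np
o=ctrl.get_obs(); print({k:np.round(v,3).tolist() for k,v in o.items()}, ctrl.grasp_offset)
for n in("scene","top"):
    p,d=optics.get_image(n); cv2.imwrite(f"pics/{n}0.png",p[:,:,::-1]); np.savez(f"pics/{n}0.npz",p=p,d=d)
    c=optics.camera_params(n); print(n,np.round(c["mtx"],1).tolist(),np.round(c["extrinsics"],3).tolist())
print(optics.camera_params("wrist"))
E
```

```text
{'t': 0.0, 'q': [1.223, 0.053, 1.614, 0.0, 1.476, -0.119], 'dq': [-0.001, -0.002, 0.001, 0.0, 0.001, 0.001], 'effort': [-0.001, -39.367, -37.018, -0.0, 0.007, 0.0], 'tool_pos': [0.142, 0.608, 0.23], 'tool_rot': [-0.358, -3.121, 0.003], 'contact_force': [-0.049, 0.635, 0.248], 'wrist_torque': [-0.008, 0.04, 0.074], 'grip_force': 0.0, 'opening': 0.086} 0.0187
scene [[465.7, 0.0, 274.4], [0.0, 465.7, 210.3], [0.0, 0.0, 1.0]] [[0.383, 0.681, -0.624, 1.324], [0.924, -0.292, 0.248, -0.283], [-0.014, -0.671, -0.741, 0.96], [0.0, 0.0, 0.0, 1.0]]
top [[531.3, 0.0, 281.2], [0.0, 531.3, 203.9], [0.0, 0.0, 1.0]] [[0.011, -0.983, 0.185, 0.372], [-1.0, -0.008, 0.018, -0.015], [-0.016, -0.185, -0.983, 1.327], [0.0, 0.0, 0.0, 1.0]]
{'mtx': array([[326.91327035,   0.        , 285.07376596],
       [  0.        , 326.91327035, 206.50374807],
       [  0.        ,   0.        ,   1.        ]]), 'tool_from_camera': array([[-5.48564607e-04, -9.55626277e-01, -2.94581257e-01,
         7.46636543e-02],
       [ 9.99999405e-01, -2.46358682e-04, -1.06299176e-03,
         4.42501923e-04],
       [ 9.43250211e-04, -2.94581665e-01,  9.55625844e-01,
        -1.41839465e-01],
       [ 0.00000000e+00,  0.00000000e+00,  0.00000000e+00,
         1.00000000e+00]])}
```

View pics/top0.png

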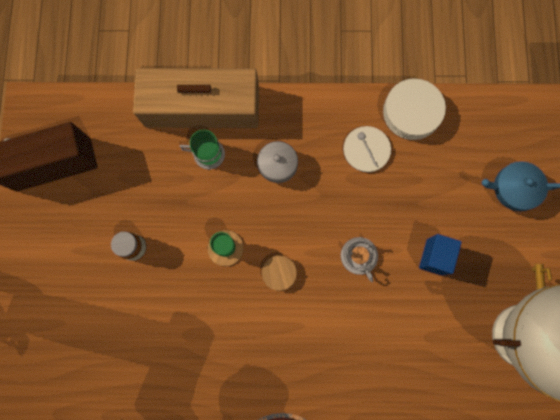

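View pics/scene0.png

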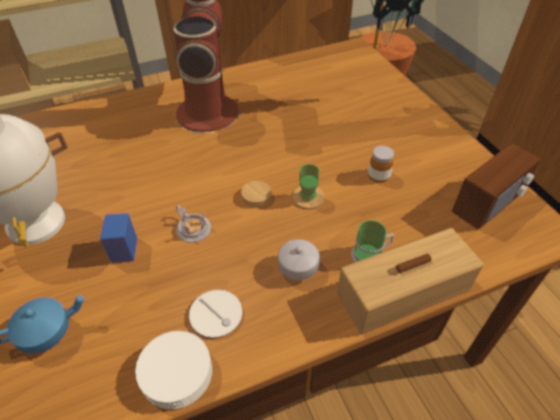

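The top view shows the glass rim at about (222,244) on its coaster (225,249). The empty holder is at (360,257), with its handle toward (371,277). The coaster stack is at (279,273), the bowl at (278,160) and the caddy at (440,255).

```bash
cat > h.py <<'E'
import numpy as np, cv2
from station import optics
def cloud(d,K,E):
    v,u=np.indices(d.shape); P=np.stack([(u-K[0,2])/K[0,0]*d,(v-K[1,2])/K[1,1]*d,d,np.ones_like(d)],-1)
    return (P@E.T)[...,:3]
def ray(uv,K,E,z):
    r=E[:3,:3]@np.array([(uv[0]-K[0,2])/K[0,0],(uv[1]-K[1,2])/K[1,1],1]); c=E[:3,3]
    return c+r*(z-c[2])/r[2]
def circ(P):
    A=np.c_[2*P,np.ones(len(P))]; s=np.linalg.lstsq(A,(P**2).sum(1),rcond=None)[0]
    return s[0],s[1],np.sqrt(s[2]+s[0]**2+s[1]**2)
E
python3 - <<'E'
from h import *
for n in("scene","top"):
    f=np.load(f"pics/{n}0.npz"); c=optics.camera_params(n); K,E=c["mtx"],c["extrinsics"]
    P=cloud(f["d"],K,E); hsv=cv2.cvtColor(f["p"],cv2.COLOR_RGB2HSV)
    g=cv2.inRange(hsv,(45,80,30),(85,255,255))
    N,L,S,C=cv2.connectedComponentsWithStats(g)
    for i in range(1,N):
        if S[i,4]>60:
            Q=P[L==i]; print(n,"green",S[i],C[i].round(1),ray(C[i],K,E,.108).round(3),"depth z pct",np.percentile(Q[:,2],[5,50,95]).round(3),Q[:,:2].mean(0).round(3))
    tall=((P[...,2]>.015)&(f["d"]>0)&(P[...,2]<.13)&(P[...,0]>.2)&(P[...,0]<.7)).astype(np.uint8)
    N,L,S,C=cv2.connectedComponentsWithStats(tall)
    for i in range(1,N):
        if S[i,4]>60:
            Q=P[L==i]; print(n,"obj",S[i,:4],"min",Q.min(0).round(3),"max",Q.max(0).round(3))
    # ring at rim height of glass, holder parts
    if n=="top":
        for name,lo,hi in(("glass",.095,.12),("gl_coaster",.005,.011),("foot",.002,.012),("cup",.015,.025),("clips",.035,.056)):
            cx,cy=((.31,.13) if name[0]=='g' else (.28,-.17))
            m=(P[...,2]>lo)&(P[...,2]<hi)&(np.hypot(P[...,0]-cx,P[...,1]-cy)<.09)
            Q=P[m]; print(name,len(Q),Q.min(0).round(3) if len(Q) else'',Q.max(0).round(3) if len(Q) else'')
    print(n,"table z",np.median(P[...,2][(abs(P[...,0]-.4)<.2)&(abs(P[...,1])<.2)]).round(4))
f=np.load("pics/top0.npz")["p"]; cv2.imwrite("pics/crop.png",np.hstack([cv2.resize(f[210:300,180:270,::-1],(400,400),interpolation=2),cv2.resize(f[210:300,320:410,::-1],(400,400),interpolation=2)]))
E
```

```text
scene green [301 175  16  13 176] [308.5 181.1] [0.546 0.123 0.108] depth z pct [0.067 0.087 0.105] [0.531 0.131]
scene green [358 226  19  25 149] [365. 242.] [0.781 0.157 0.108] depth z pct [0.064 0.077 0.098] [0.766 0.169]
scene green [355 247  19  12 100] [361.6 253.3] [0.806 0.134 0.108] depth z pct [0.025 0.041 0.052] [0.765 0.167]
scene obj [477 144  52  26] min [0.652 0.535 0.123] max [0.7   0.703 0.13 ]
scene obj [368 146  26  34] min [0.478 0.341 0.015] max [0.542 0.408 0.094]
scene obj [299 164  21  37] min [0.48  0.116 0.015] max [0.538 0.17  0.11 ]
scene obj [  0 181  63  66] min [ 0.256 -0.654  0.015] max [ 0.468 -0.483  0.13 ]
scene obj [242 181  29  23] min [ 0.404 -0.031  0.015] max [0.489 0.053 0.028]
scene obj [176 206  31  31] min [ 0.429 -0.226  0.015] max [ 0.53  -0.151  0.056]
scene obj [100 213  37  47] min [ 0.444 -0.413  0.015] max [ 0.538 -0.334  0.104]
scene obj [278 240  32  15] min [ 0.67  -0.026  0.053] max [0.7   0.056 0.07 ]
scene obj [  0 296  84  55] min [ 0.601 -0.664  0.028] max [ 0.7   -0.472  0.106]
scene table z -0.0005
top green [190 130  29  
[... 704 characters left out ...]
233  42  42] min [ 0.445 -0.41   0.015] max [ 0.537 -0.332  0.106]
top obj [345 245  14  23] min [ 0.462 -0.182  0.015] max [ 0.515 -0.15   0.055]
top obj [262 255  35  35] min [ 0.406 -0.03   0.015] max [0.489 0.053 0.032]
top obj [362 254  14  28] min [ 0.428 -0.224  0.015] max [ 0.494 -0.191  0.054]
top obj [532 264  14  26] min [ 0.41  -0.588  0.079] max [ 0.466 -0.568  0.128]
top obj [495 304  23  34] min [ 0.299 -0.552  0.015] max [ 0.377 -0.482  0.13 ]
top obj [498 345  14  19] min [ 0.24  -0.539  0.015] max [ 0.287 -0.483  0.129]
glass 0  
gl_coaster 28 [0.24  0.049 0.005] [0.368 0.211 0.008]
foot 390 [ 0.191 -0.259  0.002] [ 0.366 -0.082  0.007]
cup 0  
clips 0  
top table z -0.0011
```

View pics/crop.png

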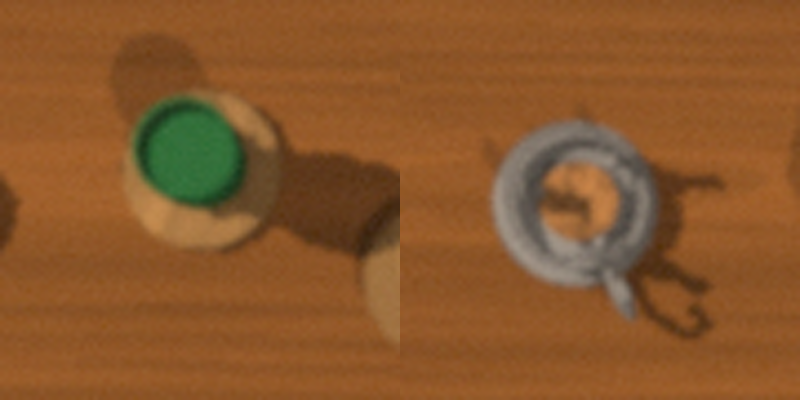

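The crop shows the rim circle at left (190,150) on the pale coaster, and the holder foot at right around (575,203). The handle points down-right. The glass is near (0.509, 0.144) and the holder near (0.48, -0.19). I'll square the tool to the world axes and move above the glass.

```bash
python3 -m handwheel '[{"roll":-0.115},{"roll":-0.115},{"tx":-16,"ty":-20},{"tx":-16,"ty":-20},{"tx":-16,"ty":-20},{"tx":-16,"ty":-20},{"tx":-16,"ty":-20},{"tx":-16,"ty":-20},{"tx":-16,"ty":-20},{"tx":-16,"ty":-20},{"tx":-16,"ty":-20},{"tx":-16,"ty":-20}]' 85 20
python3 -m handwheel '[{"tx":-16,"ty":-20},{"tx":-16,"ty":-20},{"tx":-16,"ty":-20},{"tx":-16,"ty":-20},{"tx":-16,"ty":-20},{"tx":-16,"ty":-20},{"tx":-16,"ty":-20},{"tx":-16,"ty":-20},{"tx":-16,"ty":-20},{"tx":-16,"ty":-20},{"tx":-16,"ty":-20},{"tx":-16,"ty":-20}]'
python3 -m handwheel '[{"tx":-15,"ty":16},{},{},{}]'
```

```text
$[0]: bad value
$[0]: bad value
$[0]: bad value
```

```bash
python3 -m handwheel '[{"tx":0,"ty":0,"tz":0,"roll":-0.115},{"tx":0,"ty":0,"tz":0,"roll":-0.115},{"tx":-16,"ty":-20,"tz":0,"roll":0},{"tx":-16,"ty":-20,"tz":0,"roll":0},{"tx":-16,"ty":-20,"tz":0,"roll":0},{"tx":-16,"ty":-20,"tz":0,"roll":0},{"tx":-16,"ty":-20,"tz":0,"roll":0},{"tx":-16,"ty":-20,"tz":0,"roll":0},{"tx":-16,"ty":-20,"tz":0,"roll":0},{"tx":-16,"ty":-20,"tz":0,"roll":0}]' 85 20
```

```text
t: 0.93
tool_pos: [0.2703, 0.4476, 0.2307]
tool_rot: [0.002, -3.141, 0.001]
contact_force: [0.5, 0.4, 0.7]
opening: 0.085
grip_force: 0.0
```

```bash
python3 -m handwheel '[{"tx":-20,"ty":-25,"tz":0,"roll":0},{"tx":-20,"ty":-25,"tz":0,"roll":0},{"tx":-20,"ty":-25,"tz":0,"roll":0},{"tx":-20,"ty":-25,"tz":0,"roll":0},{"tx":-20,"ty":-25,"tz":0,"roll":0},{"tx":-20,"ty":-25,"tz":0,"roll":0},{"tx":-20,"ty":-25,"tz":0,"roll":0},{"tx":-20,"ty":-25,"tz":0,"roll":0},{"tx":-20,"ty":-25,"tz":0,"roll":0},{"tx":-20,"ty":-25,"tz":0,"roll":0},{"tx":-20,"ty":-25,"tz":0,"roll":0},{"tx":0,"ty":0,"tz":0,"roll":0}]'
python3 - <<'E'
from station import ctrl
from h import *
o=ctrl.get_obs(); p,d=optics.get_image("wrist"); cv2.imwrite("pics/w1.png",p[:,:,::-1]); np.savez("pics/w1.npz",p=p,d=d,pos=o["tool_pos"],rot=o["tool_rot"])
from scipy.spatial.transform import Rotation as R
c=optics.camera_params("wrist"); T=np.eye(4); T[:3,:3]=R.from_rotvec(o["tool_rot"]).as_matrix(); T[:3,3]=o["tool_pos"]
E=T@c["tool_from_camera"]; K=c["mtx"]; P=cloud(d,K,E)
g=cv2.inRange(cv2.cvtColor(p,cv2.COLOR_RGB2HSV),(45,80,30),(85,255,255))
k=max(cv2.findContours(g,0,2)[0],key=cv2.contourArea)[:,0]; print(k.min(0),k.max(0))
W=np.array([ray(u,K,E,.108) for u in k]); print("ray rim fit",circ(W[:,:2]))
m=(P[...,2]>.1)&(P[...,2]<.113)&(g>0)
Q=P[m]; print("rim cloud",len(Q),circ(Q[:,:2]),Q.min(0),Q.max(0)); print(o["tool_pos"])
E
```

```text
t: 1.93
tool_pos: [0.4925, 0.1703, 0.2308]
tool_rot: [0.006, 3.141, -0.003]
contact_force: [-0.2, -0.1, 0.4]
opening: 0.0848
grip_force: 0.0
[226 169] [286 243]
ray rim fit (np.float64(0.5008791812158965), np.float64(0.14818019912097335), np.float64(0.02954562292031363))
rim cloud 699 (np.float64(0.5070398056344368), np.float64(0.14516113803585295), np.float64(0.025024811847165353)) [0.48070687 0.11921876 0.10000616] [0.5336802  0.17084555 0.10943011]
[0.49250621 0.17032004 0.23080714]
```

View pics/w1.png

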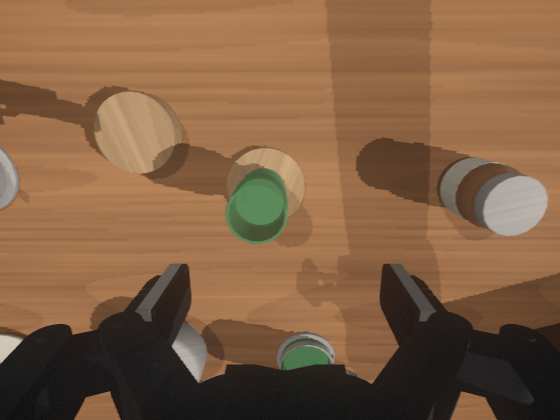

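The wrist view shows the glass rim around (257,210), between and ahead of the open fingers. The rim's 3D points put its axis at (0.507, 0.145), which agrees with the top view. I'll centre over it, go part way down, and check again.

```bash
python3 -m handwheel '[{"tx":-8,"ty":-12.5,"tz":0,"roll":0},{"tx":-7.5,"ty":-13,"tz":0,"roll":0},{"tx":0,"ty":0,"tz":25,"roll":0},{"tx":0,"ty":0,"tz":25,"roll":0},{"tx":0,"ty":0,"tz":25,"roll":0},{"tx":0,"ty":0,"tz":0,"roll":0},{"tx":0,"ty":0,"tz":0,"roll":0}]'
cat >> h.py <<'E'
from scipy.spatial.transform import Rotation as R
from station import ctrl
def wrist(name):
    o=ctrl.get_obs(); p,d=optics.get_image("wrist"); cv2.imwrite(f"pics/{name}.png",p[:,:,::-1])
    c=optics.camera_params("wrist"); T=np.eye(4); T[:3,:3]=R.from_rotvec(o["tool_rot"]).as_matrix(); T[:3,3]=o["tool_pos"]
    E=T@c["tool_from_camera"]; return p,d,c["mtx"],E,cloud(d,c["mtx"],E),o
E
python3 - <<'E'
from h import *
p,d,K,E,P,o=wrist("w2")
g=cv2.inRange(cv2.cvtColor(p,cv2.COLOR_RGB2HSV),(45,80,30),(85,255,255))
for lo in(.1,.104):
    Q=P[(P[...,2]>lo)&(P[...,2]<.115)&(g>0)]; print("rim cloud",len(Q),circ(Q[:,:2]),Q.min(0),Q.max(0),(Q.min(0)+Q.max(0))/2)
print(o["tool_pos"])
E
```

```text
t: 2.57
tool_pos: [0.504, 0.1492, 0.1547]
tool_rot: [0.003, -3.137, 0.001]
contact_force: [0.4, -0.3, 0.7]
opening: 0.0852
grip_force: 0.0
rim cloud 1424 (np.float64(0.5071211115223634), np.float64(0.1447889419418021), np.float64(0.02516303430707553)) [0.48097123 0.11842828 0.1000233 ] [0.53478746 0.17104515 0.10919886] [0.50787934 0.14473671 0.10461108]
rim cloud 1214 (np.float64(0.5073438611469653), np.float64(0.14474703986682225), np.float64(0.025168860018989506)) [0.48098979 0.11842828 0.10400999] [0.53478746 0.17104515 0.10919886] [0.50788862 0.14473671 0.10660443]
[0.50404565 0.14918226 0.15468226]
```

View pics/w2.png

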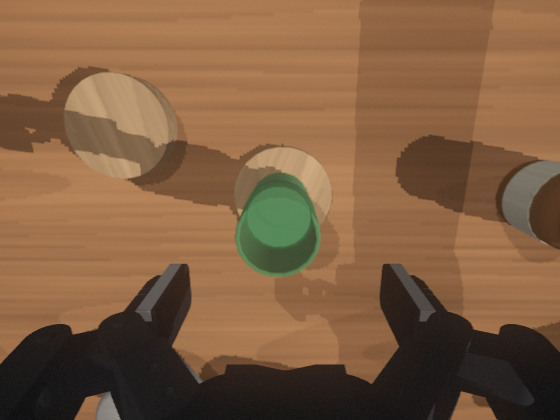

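The rim is now at (278,240), just ahead of the fingers. Its axis measures (0.5075, 0.1447) with the rim at 0.108. I'll correct the offset and descend.

```bash
python3 -m handwheel '[{"tx":-3.5,"ty":-4.5,"tz":0,"roll":0},{"tx":0,"ty":0,"tz":0,"roll":0},{"tx":0,"ty":0,"tz":12,"roll":0},{"tx":0,"ty":0,"tz":12,"roll":0},{"tx":0,"ty":0,"tz":12,"roll":0},{"tx":0,"ty":0,"tz":12,"roll":0},{"tx":0,"ty":0,"tz":12,"roll":0},{"tx":0,"ty":0,"tz":12,"roll":0},{"tx":0,"ty":0,"tz":10,"roll":0},{"tx":0,"ty":0,"tz":0,"roll":0},{"tx":0,"ty":0,"tz":0,"roll":0}]'
```

```text
t: 3.53
tool_pos: [0.5087, 0.144, 0.0733]
tool_rot: [0.002, -3.14, 0.0]
contact_force: [0.2, -1.0, 0.8]
opening: 0.0852
grip_force: 0.0
```

```bash
python3 -m handwheel '[{"tx":0,"ty":0,"tz":0,"roll":0},{"tx":0,"ty":0,"tz":0,"roll":0},{"tx":0,"ty":0,"tz":0,"roll":0},{"tx":0,"ty":0,"tz":0,"roll":0},{"tx":0,"ty":0,"tz":0,"roll":0},{"tx":0,"ty":0,"tz":0,"roll":0},{"tx":0,"ty":0,"tz":0,"roll":0},{"tx":0,"ty":0,"tz":0,"roll":0},{"tx":0,"ty":0,"tz":0,"roll":0},{"tx":0,"ty":0,"tz":0,"roll":0}]' 40 25
```

```text
t: 4.37
tool_pos: [0.5103, 0.1443, 0.0755]
tool_rot: [-0.002, 3.139, 0.001]
contact_force: [0.9, 0.3, 5.9]
opening: 0.054
grip_force: 27.0
```

```bash
python3 -m handwheel '[{"tx":0,"ty":0,"tz":-4,"roll":0},{"tx":0,"ty":0,"tz":-8,"roll":0},{"tx":0,"ty":0,"tz":-12,"roll":0},{"tx":0,"ty":0,"tz":-12,"roll":0},{"tx":0,"ty":0,"tz":-12,"roll":0},{"tx":0,"ty":0,"tz":-12,"roll":0},{"tx":0,"ty":0,"tz":-12,"roll":0},{"tx":0,"ty":0,"tz":-12,"roll":0},{"tx":0,"ty":0,"tz":-8,"roll":0},{"tx":0,"ty":0,"tz":0,"roll":0},{"tx":0,"ty":0,"tz":0,"roll":0},{"tx":0,"ty":0,"tz":0,"roll":0}]'
python3 - <<'E'
from h import *
# holder from the first pictures, by cloud
for n in("scene","top"):
    f=np.load(f"pics/{n}0.npz"); c=optics.camera_params(n); K,E=c["mtx"],c["extrinsics"]; P=cloud(f["d"],K,E)
    hsv=cv2.cvtColor(f["p"],cv2.COLOR_RGB2HSV); g=(hsv[...,1]<90)&(np.hypot(P[...,0]-.485,P[...,1]+.18)<.085)&(f["d"]>0)
    for lo,hi in((-.01,.012),(.015,.024),(.03,.06)):
        Q=P[g&(P[...,2]>lo)&(P[...,2]<hi)]; print(n,lo,len(Q),Q.min(0).round(4),Q.max(0).round(4),((Q.min(0)+Q.max(0))/2).round(4))
    if n=="top":
        k=max(cv2.findContours(g.astype(np.uint8)*255,0,2)[0],key=cv2.contourArea)[:,0]
        W=np.array([ray(u,K,E,.005) for u in k])[:,:2]
        for _ in range(6):
            x,y,r=circ(W); e=np.hypot(W[:,0]-x,W[:,1]-y)-r; W=W[abs(e)<max(.002,np.std(e)*1.5)]
        print("foot circle",x,y,r,len(W))
E
```

```text
t: 5.37
tool_pos: [0.5089, 0.1441, 0.1656]
tool_rot: [0.002, -3.14, 0.0]
contact_force: [-0.0, 0.6, -1.4]
opening: 0.0541
grip_force: 26.6
scene -0.01 371 [ 0.409  -0.2338 -0.0048] [ 0.5388 -0.1419  0.012 ] [ 0.4739 -0.1879  0.0036]
scene 0.015 127 [ 0.4354 -0.226   0.0151] [ 0.5305 -0.1509  0.0236] [ 0.4829 -0.1885  0.0194]
scene 0.03 86 [ 0.4305 -0.2144  0.0304] [ 0.5231 -0.1563  0.0564] [ 0.4768 -0.1853  0.0434]
top -0.01 584 [ 0.434  -0.2312 -0.0068] [ 0.5377 -0.1415  0.0117] [ 0.4859 -0.1863  0.0024]
top 0.015 115 [ 0.4353 -0.2238  0.015 ] [ 0.5308 -0.1497  0.0233] [ 0.483  -0.1868  0.0191]
top 0.03 95 [ 0.4298 -0.2128  0.0323] [ 0.522  -0.151   0.0551] [ 0.4759 -0.1819  0.0437]
foot circle 0.4913446238930309 -0.18563462264427066 0.0445384165616193 54
```

The glass is held with a grip of about 27 N. The holder axis is near (0.492, -0.187). I'll carry the glass to a spot just beyond the holder, where the wrist camera can see it without the glass in the way.

```bash
python3 -m handwheel '[{"tx":-4,"ty":-15,"tz":0,"roll":0},{"tx":-4,"ty":-25,"tz":0,"roll":0},{"tx":-4,"ty":-35,"tz":0,"roll":0},{"tx":-4,"ty":-35,"tz":0,"roll":0},{"tx":-4,"ty":-35,"tz":0,"roll":0},{"tx":-4,"ty":-35,"tz":0,"roll":0},{"tx":-4,"ty":-35,"tz":0,"roll":0},{"tx":-4,"ty":-35,"tz":0,"roll":0},{"tx":-4,"ty":-35,"tz":0,"roll":0},{"tx":-4,"ty":-28,"tz":0,"roll":0},{"tx":-4,"ty":-18,"tz":0,"roll":0},{"tx":0,"ty":0,"tz":0,"roll":0}]'
python3 -m handwheel '[{"tx":0,"ty":0,"tz":0,"roll":0},{"tx":0,"ty":0,"tz":0,"roll":0}]'
cat >> h.py <<'E'
def holder(name):
    p,d,K,E,P,o=wrist(name); hsv=cv2.cvtColor(p,cv2.COLOR_RGB2HSV)
    g=(hsv[...,1]<90)&(np.hypot(P[...,0]-.49,P[...,1]+.187)<.085)&(d>0)
    for lo,hi in((-.01,.012),(.016,.023),(.03,.06)):
        Q=P[g&(P[...,2]>lo)&(P[...,2]<hi)]
        if len(Q): print(lo,len(Q),Q.min(0).round(4),Q.max(0).round(4),((Q.min(0)+Q.max(0))/2).round(4))
    Q=P[g&(P[...,2]>.017)&(P[...,2]<.022)][:,:2]; c=np.array([.49,-.187]); 
    for _ in range(8):
        r=np.hypot(*(Q-c).T); c=np.array(circ(Q[(r>.033)&(r<.042)])[:2])
    print("cup wall fit",circ(Q[(r>.033)&(r<.042)]))
    gr=cv2.inRange(hsv,(45,80,30),(85,255,255))>0
    for lo,hi in((.05,.2),):
        Q=P[gr&(d>0)&(np.hypot(P[...,0]-o["tool_pos"][0],P[...,1]-o["tool_pos"][1])<.045)&(d<.3)]
        if len(Q): print("glass",len(Q),Q.min(0).round(4),Q.max(0).round(4))
    print(o["tool_pos"],R.from_rotvec(o["tool_rot"]).as_matrix()[:,2],o["t"])
    return p,d,K,E,P,o
E
python3 -c "
from h import *
holder('w3')"
```

```text
t: 6.37
tool_pos: [0.5533, -0.1901, 0.165]
tool_rot: [-0.004, -3.14, 0.001]
contact_force: [0.1, 0.6, -0.9]
opening: 0.0542
grip_force: 26.9
t: 6.53
tool_pos: [0.5531, -0.186, 0.1652]
tool_rot: [0.002, -3.14, -0.002]
contact_force: [0.0, 0.3, -0.6]
opening: 0.0539
grip_force: 26.9
-0.01 4507 [ 0.4186 -0.2345 -0.0028] [ 0.538  -0.1411  0.012 ] [ 0.4783 -0.1878  0.0046]
0.016 966 [ 0.4321 -0.2246  0.016 ] [ 0.5286 -0.15    0.0224] [ 0.4804 -0.1873  0.0192]
0.03 1127 [ 0.4255 -0.2147  0.0301] [ 0.5226 -0.1504  0.0552] [ 0.474  -0.1826  0.0427]
cup wall fit (np.float64(0.49099513033432807), np.float64(-0.18721767474108628), np.float64(0.03616203488085667))
glass 15471 [ 0.5235 -0.213   0.1079] [ 0.5772 -0.1585  0.1985]
[ 0.55311755 -0.18604443  0.16518679] [-0.00182322  0.00130989 -0.99999748] 6.5333
```

View pics/w3.png

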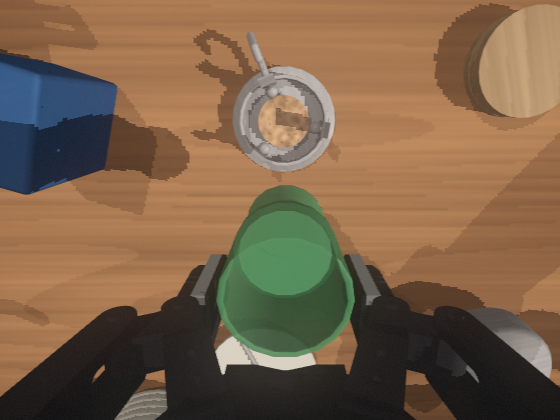

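The wrist view shows the holder at (285,118) with its handle toward (255,45), and the held glass centred at (286,270) between the pads. Holder axis is (0.491, -0.1873). The glass axis is (0.5503, -0.186), about 3 mm behind the TCP in x. I'll shift over the holder by that relative offset.

```bash
python3 -m handwheel '[{"tx":8,"ty":-1.5,"tz":0,"roll":0},{"tx":12,"ty":0,"tz":0,"roll":0},{"tx":13,"ty":0,"tz":0,"roll":0},{"tx":12,"ty":0,"tz":0,"roll":0},{"tx":9,"ty":0,"tz":0,"roll":0},{"tx":5,"ty":0,"tz":0,"roll":0},{"tx":0,"ty":0,"tz":0,"roll":0},{"tx":0,"ty":0,"tz":10,"roll":0},{"tx":0,"ty":0,"tz":10,"roll":0},{"tx":0,"ty":0,"tz":8,"roll":0},{"tx":0,"ty":0,"tz":0,"roll":0},{"tx":0,"ty":0,"tz":0,"roll":0}]'
python3 - <<'E'
from h import *
p,d,K,E,P,o=holder('w4')
g=cv2.inRange(cv2.cvtColor(p,cv2.COLOR_RGB2HSV),(45,80,30),(85,255,255))>0
t,tk=optics.get_image("top"); s,sk=optics.get_image("scene")
cv2.imwrite("pics/m4.png",np.hstack([cv2.resize(x[:,:,::-1],(400,400)) for x in(p[:,80:480],s[140:260,130:250])]))
for lo,hi in((.065,.085),(.085,.1),(.12,.14),(.14,.165),(.165,.175)):
    Q=P[g&(P[...,2]>lo)&(P[...,2]<hi)&(d<.3)&(d>0)]
    if len(Q)>9: print(lo,len(Q),Q.min(0).round(4),Q.max(0).round(4),"y mid",((Q[:,1].min()+Q[:,1].max())/2).round(4))
E
```

```text
t: 7.58
tool_pos: [0.4941, -0.188, 0.1367]
tool_rot: [0.002, -3.139, -0.002]
contact_force: [0.1, 0.9, -1.5]
opening: 0.0544
grip_force: 26.9
-0.01 3277 [ 0.428  -0.2346 -0.0022] [ 0.5216 -0.1415  0.0119] [ 0.4748 -0.188   0.0049]
0.016 802 [ 0.4318 -0.225   0.016 ] [ 0.5074 -0.1497  0.0229] [ 0.4696 -0.1874  0.0194]
0.03 754 [ 0.4256 -0.2145  0.0301] [ 0.502  -0.1508  0.0548] [ 0.4638 -0.1827  0.0425]
cup wall fit (np.float64(0.49035256598730204), np.float64(-0.18726771429752995), np.float64(0.03603369914546239))
glass 16555 [ 0.4646 -0.215   0.0799] [ 0.5187 -0.1611  0.1706]
[ 0.49413271 -0.18795244  0.13665859] [-0.00255475  0.00141383 -0.99999574] 7.5833
0.065 167 [ 0.4666 -0.2035  0.0799] [ 0.4839 -0.1649  0.0849] y mid -0.1842
0.085 161 [ 0.4696 -0.2026  0.085 ] [ 0.4813 -0.1679  0.0918] y mid -0.1853
0.12 5911 [ 0.4646 -0.2121  0.12  ] [ 0.5165 -0.1636  0.14  ] y mid -0.1878
0.14 6631 [ 0.4646 -0.215   0.14  ] [ 0.5168 -0.1626  0.165 ] y mid -0.1888
0.165 3684 [ 0.4648 -0.2148  0.165 ] [ 0.5187 -0.1611  0.1706] y mid -0.188
```

View pics/m4.png

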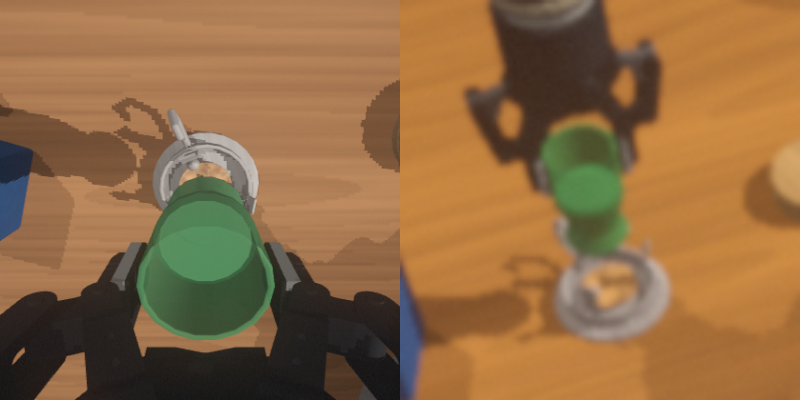

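The view shows the glass upright at (206,250) in the left panel, above the holder, with the handle clear. The rim and bulge both give a glass axis x of 0.4916, against 0.4905 for the holder. I'll correct by 1 mm and go down to just above the noses.

```bash
python3 -m handwheel '[{"tx":1,"ty":0.5,"tz":0,"roll":0},{"tx":0,"ty":0,"tz":8,"roll":0},{"tx":0,"ty":0,"tz":8,"roll":0},{"tx":0,"ty":0,"tz":8,"roll":0},{"tx":0,"ty":0,"tz":6,"roll":0},{"tx":0,"ty":0,"tz":3,"roll":0},{"tx":0,"ty":0,"tz":0,"roll":0},{"tx":0,"ty":0,"tz":0,"roll":0},{"tx":0,"ty":0,"tz":0,"roll":0}]'
```

```text
t: 8.48
tool_pos: [0.494, -0.188, 0.1056]
tool_rot: [-0.002, 3.141, -0.0]
contact_force: [-0.3, 0.4, -1.0]
opening: 0.0542
grip_force: 26.9
```

```bash
python3 -m handwheel '[{"tx":0.5,"ty":0,"tz":2,"roll":0},{"tx":0,"ty":0,"tz":2,"roll":0},{"tx":0,"ty":0,"tz":2,"roll":0},{"tx":0,"ty":0,"tz":2,"roll":0}]'
python3 -m handwheel '[{"tx":0,"ty":0,"tz":1.5,"roll":0},{"tx":0,"ty":0,"tz":1.5,"roll":0}]'
```

```text
t: 8.82
tool_pos: [0.4938, -0.1881, 0.0982]
tool_rot: [-0.002, 3.14, -0.001]
contact_force: [-1.6, 2.1, 8.1]
opening: 0.0539
grip_force: 27.6
t: 8.98
tool_pos: [0.4947, -0.1886, 0.0972]
tool_rot: [-0.002, 3.139, -0.002]
contact_force: [-3.5, 2.0, 15.0]
opening: 0.054
grip_force: 28.0
```

```bash
python3 -m handwheel '[{"tx":0.7,"ty":0.4,"tz":1.5,"roll":0},{"tx":0,"ty":0,"tz":1.5,"roll":0}]'
python3 -m handwheel '[{"tx":0,"ty":0,"tz":1,"roll":0},{"tx":0,"ty":0,"tz":1,"roll":0}]'
```

```text
t: 9.15
tool_pos: [0.4951, -0.1888, 0.0959]
tool_rot: [-0.002, 3.136, -0.005]
contact_force: [-2.6, 1.8, 16.6]
opening: 0.0542
grip_force: 28.2
t: 9.32
tool_pos: [0.4948, -0.1886, 0.0931]
tool_rot: [-0.002, 3.137, -0.004]
contact_force: [-1.5, 1.4, 9.1]
opening: 0.054
grip_force: 27.6
```

```bash
python3 -m handwheel '[{"tx":0,"ty":0,"tz":1,"roll":0},{"tx":0,"ty":0,"tz":1,"roll":0}]'
python3 -m handwheel '[{"tx":0,"ty":0,"tz":1,"roll":0},{"tx":0,"ty":0,"tz":1,"roll":0}]'
```

```text
t: 9.48
tool_pos: [0.494, -0.1882, 0.0896]
tool_rot: [-0.002, 3.138, -0.002]
contact_force: [-0.8, 0.7, 2.2]
opening: 0.0543
grip_force: 27.1
t: 9.65
tool_pos: [0.4927, -0.1875, 0.0852]
tool_rot: [-0.002, 3.141, -0.0]
contact_force: [1.4, 0.5, -1.3]
opening: 0.0543
grip_force: 26.9
```

The push built to about 17 N and then dropped to nothing, so the clips have snapped. Next I press onto the seat.

```bash
python3 -m handwheel '[{"tx":0,"ty":0,"tz":1.5,"roll":0},{"tx":0,"ty":0,"tz":1.5,"roll":0},{"tx":0,"ty":0,"tz":1,"roll":0},{"tx":0,"ty":0,"tz":0,"roll":0},{"tx":0,"ty":0,"tz":0,"roll":0},{"tx":0,"ty":0,"tz":0,"roll":0}]'
python3 -m handwheel '[{"tx":0,"ty":0,"tz":0,"roll":0},{"tx":0,"ty":0,"tz":0,"roll":0}]'
```

```text
t: 10.15
tool_pos: [0.4926, -0.1874, 0.0816]
tool_rot: [-0.002, 3.141, 0.0]
contact_force: [-0.8, 0.8, 2.9]
opening: 0.0541
grip_force: 27.1
t: 10.32
tool_pos: [0.4926, -0.1874, 0.0815]
tool_rot: [-0.002, 3.141, 0.0]
contact_force: [-0.8, 1.5, 3.8]
opening: 0.0537
grip_force: 27.2
```

```bash
python3 -m handwheel '[{"tx":0,"ty":0,"tz":1,"roll":0},{"tx":0,"ty":0,"tz":1,"roll":0},{"tx":0,"ty":0,"tz":1,"roll":0},{"tx":0,"ty":0,"tz":0,"roll":0},{"tx":0,"ty":0,"tz":0,"roll":0},{"tx":0,"ty":0,"tz":0,"roll":0},{"tx":0,"ty":0,"tz":0,"roll":0}]'
for i in 1 2 3; do python3 -m handwheel '[{"tx":0,"ty":0,"tz":0,"roll":0}]' | grep -E "pos|contact"; done
```

```text
t: 10.9
tool_pos: [0.4929, -0.1875, 0.0792]
tool_rot: [-0.002, 3.141, 0.0]
contact_force: [-1.7, 2.1, 7.4]
opening: 0.054
grip_force: 27.5
tool_pos: [0.4929, -0.1875, 0.0792]
contact_force: [-1.4, 3.1, 8.0]
tool_pos: [0.4929, -0.1875, 0.0792]
contact_force: [-2.1, 2.3, 7.7]
tool_pos: [0.4929, -0.1875, 0.0792]
contact_force: [-1.5, 1.8, 7.5]
```

The push is steady at about 7.7 N. I'll hold it for a second and take one confirming look.

```bash
python3 -m handwheel '[{"tx":0,"ty":0,"tz":0,"roll":0},{"tx":0,"ty":0,"tz":0,"roll":0},{"tx":0,"ty":0,"tz":0,"roll":0},{"tx":0,"ty":0,"tz":0,"roll":0},{"tx":0,"ty":0,"tz":0,"roll":0},{"tx":0,"ty":0,"tz":0,"roll":0},{"tx":0,"ty":0,"tz":0,"roll":0},{"tx":0,"ty":0,"tz":0,"roll":0},{"tx":0,"ty":0,"tz":0,"roll":0},{"tx":0,"ty":0,"tz":0,"roll":0},{"tx":0,"ty":0,"tz":0,"roll":0},{"tx":0,"ty":0,"tz":0,"roll":0}]'
python3 - <<'E'
from h import *
p,d,K,E,P,o=wrist("w5"); s,_=optics.get_image("scene")
cv2.imwrite("pics/m5.png",np.hstack([cv2.resize(x[:,:,::-1],(400,400)) for x in(p[:,80:480],s[140:260,130:250])]))
g=cv2.inRange(cv2.cvtColor(p,cv2.COLOR_RGB2HSV),(45,80,30),(85,255,255))>0
Q=P[g&(d>0)&(d<.3)]; print("rim z",np.percentile(Q[:,2],99.5).round(4))
E
```

```text
t: 12.15
tool_pos: [0.4929, -0.1875, 0.0792]
tool_rot: [-0.002, 3.141, 0.0]
contact_force: [-1.5, 2.1, 7.9]
opening: 0.054
grip_force: 27.5
rim z 0.1119
```

View pics/m5.png

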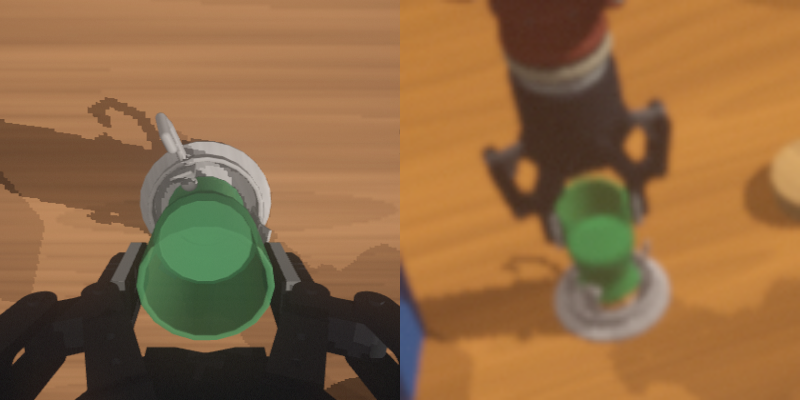

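The glass is seated upright in the holder, at about (206,250) in the left panel and (600,250) in the right. The rim at 0.112 puts the underside at 12 mm, so the seat is down about 4 mm, which matches an 8 N push.

```bash
python3 -c "
from station import ctrl
print(ctrl.finish_job())"
```

```text
the job is handed in; nothing more can be done
None
```

The job is handed in at about 12 s: the clips snapped over the bulge after a push of about 17 N, and the arm is still holding the glass upright and pressing it onto the seat with about 8 N.

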